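# Blow out the locating corner, then hold the bracket home in it

## Task

Blow the fixture's corner clean first: squeeze the orange trigger of the clamped blow gun fully towards its grip, hold it about half a second and let it spring back. Then take the aluminium bracket by its upright web, set it flat on the fixture plate with its long side along the long red fence and its short end towards the yellow end stop, press it firmly into the corner so that it bears flush on both fences at once, and finish while still gripping it and pressing it there. Leave the other things on the bench where they are.

Things in the scene. Friction and masses are not known exactly. Their poses are not given: they have to be found in the camera images.
- bracket: The part: loose bright aluminium bracket, 0.2 to 0.4 kg. Base 70 (its x) x 50 (its y) x 18 mm high; on its middle an upright web 70 mm long (along x), 14 mm thick (along y), top 60 mm above the underside, with a brass bush: grip the web across its 14 mm from above. Origin: centre of the underside, z up. Same after a half turn. Starts flat on the bench, at the robot's right or left.
- fixture: Corner fixture, fixed: dark steel plate, top 8 mm above the bench, with two fences meeting at a square corner. Origin: at bench height below the inner corner of the fence faces. Its x runs along the long fence towards the end stop, its y from the free plate to the long fence: the free plate lies at negative x and negative y, 150 mm each way. Plate and fences are smooth (friction about 0.25). Place, yaw vary.
- corner (a point): Inner corner of the fence faces, on the plate's top (8 mm above the bench); axes as the fixture's.
- long_fence: Long red fence on the plate, fixed: 150 mm long, 15 mm thick, 14 mm high above the plate. Its face towards the part is the fixture's plane y = 0, from the corner to fixture x = -150 mm. Origin: at the corner, on the plate's top.
- end_stop: Short, taller yellow fence (end stop) on the plate, fixed: 75 mm long, 15 mm thick, 46 mm high above the plate. Its face towards the part is the fixture's plane x = 0, from the corner to fixture y = -75 mm. Origin: at the corner, on the plate's top.
- blow_gun: Blue air blow gun clamped upside down in a low stand; cannot move. Origin: on the bench under the gun; x points along the nozzle towards the fixture's corner, z up. Level barrel of radius 14 mm at height 75 mm, x = -60 to 62 mm; thin nozzle, tip at x = 110 mm, 58 mm high. The grip stands upright on the barrel, the orange trigger in front of it (+x). Place and yaw vary.
- grip (a point): Centre of the gun's upright grip: gun x = -30 mm, y = 0, height 145 mm. The grip is 24 mm deep (gun x = -42 to -18 mm), 26 mm wide, its top 175 mm above the bench, with a brass stub 16 mm across up to 182 mm. Take grip and trigger together from above: one finger behind the grip, one in front of the trigger, closing along the gun's x.
- trigger (a joint): Trigger angle in rad: 0 released (sprung back), 0.28 squeezed fully (stop). Orange lever 8 mm thick, 16 mm wide, 74 mm long, hinged at its lower end at gun x = 6 mm, height 92 mm; its free top moves towards the grip (gun -x). Takes about 3 N to start and 6 to 9 N fully squeezed, pressed at about trigger_pad.
- trigger_pad (a point): Point on the trigger's front face, 53 mm above its hinge; moves with it. Released: gun x = 10 mm, height 145 mm, 52 mm in front of the back of the grip; about 37 mm when fully squeezed.
- servo: loose bystander: blue model servo, 41 x 20 x 37 mm with black mounting ears 55 mm over; origin under its centre; leave it alone
- puck_black_1: loose bystander: black round playing piece, 32 mm across, 20 mm high; origin under its centre; leave it alone
- puck_white_1: loose bystander: white playing piece of the same size; leave it alone
- puck_black_2: loose bystander: black playing piece of the same size, on the green grid sheet; leave it alone
- puck_white_2: loose bystander: white playing piece of the same size, on the green grid sheet; leave it alone
- spool: loose bystander: orange spool, 60 mm across, 40 mm high; origin under its centre; leave it alone
- screwdriver: loose bystander: screwdriver with a yellow handle, 180 mm long, lying flat; leave it alone

How it is judged:
On the way, in this order (a step that is already met when the one before it is completed fails the run):
1. the trigger is squeezed fully (beyond 0.24 rad) for 0.2 s while the bracket is still clear of the corner (value of joint trigger above 0.24 rad and horizontal distance between bracket and corner above 0.1 m), for 0.2 s.
2. the trigger is let go and has sprung back (below 0.05 rad), the bracket still clear of the corner (value of joint trigger below 0.05 rad and horizontal distance between bracket and corner above 0.1 m), for 0.1 s.
3. the gripped bracket sits in the corner and bears on both fences (contact force between bracket and long_fence above 2.5 N and contact force between bracket and end_stop above 2.5 N and angle between the x axis of bracket and the x axis of fixture, either way round below 0.05 rad and angle between bracket's own z axis and vertical below 0.06 rad and z of bracket in the frame of fixture between 0.005 and 0.0115 m and x of bracket in the frame of fixture between -0.039 and -0.031 m and y of bracket in the frame of fixture between -0.029 and -0.021 m and contact force between the fingers and bracket above 2 N), for 0.2 s.
At the end, for the whole second after the job is handed in: The gripper holds the bracket (over 2 N) and presses it on long fence and end stop, over 2.5 N each; parallel to the long fence within 0.05 rad, upright within 0.06 rad, underside within 3.5 mm of the plate, position within 4 mm of home, still; trigger released (below 0.05 rad) (all of step 3 and value of joint trigger below 0.05 rad and linear speed of bracket below 0.02 m/s); the arm keeps its last pose, push and grip.
It fails at once if a bystander (servo, playing piece, spool or screwdriver) is shifted more than 3 cm (distance of any of servo, puck_black_1, puck_white_1, puck_black_2, puck_white_2, spool, screwdriver from where it was at the start of the episode above 0.03 m).
It also fails if it takes over 54 s, if anything falls off the work surface, if the arm or the gripper's body presses on something with over 40 N, if the wrist force passes 120 N, or if a joint passes its speed limit or range.

## Robot

A 6-joint arm with a two-finger parallel gripper is mounted at the origin on the work surface. World frame = base frame: x ahead of the robot, y to its left, z up, the work surface at z = 0. Lengths are in m, angles in rad, forces in N, time in s.
With the tool pointing down it reaches from about 0.375 to 0.925 m from the base axis. Payload 5.7 kg.
Tool frame: the origin (TCP) lies at the centre of the arm's flange, where the gripper is bolted on; the fingertips stand 182 mm ahead of it and the grasp point (between the pads) lies 163 mm ahead of it; z points along the fingers, y is the line along which they close (so a half turn about z gives the same grasp; the last joint's range is limited). The gripper opens to 88 mm and grips with 3 to 60 N. Pads are 20 mm wide; open, the fingers measure 115 mm over their backs; the gripper's body (75 mm by 178 mm) begins 61 mm behind the grasp point.
Start: joints at [1.154, 0.359, 1.51, -0, 1.272, -0.115], TCP at [0.178, 0.573, 0.405] pointing down, gripper open.
Joint ranges: [-2.97, 2.97], [-1.01, 2.36], [0.21, 2.38], [-0.96, 4.11], [0.2, 2.71], [-2.98, 2.98]. Speed limits (rad/s): [2.39, 2.39, 3.14, 3.14, 3.14, 3.14].

## Interface

Orientations are given as a unit quaternion [w, x, y, z].
In Python, from rig import monitor, cams, arm gives the robot as it stands.
- The arm moves only by the shell command python3 -m inch 'ROWS' [OPENING]. ROWS is JSON, one flat list of numbers, 6 for each row, row after row: the shift along the tool's x, y, z each as a share of 0.3 m, from -1 to 1, then the turn, a rotation vector about the tool's x, y, z each as a share of 180 degrees, from -1 to 1. In form: [x, y, z, wx, wy, wz, x, y, z, wx, wy, wz, ...]. A call has 1 to 5 rows; each row is the pose to reach, as a shift and turn from the pose commanded when the call began, along the tool's axes at that moment, turning the shorter way round; what a row does not reach only later rows make up. A row lasts 1/12 s, in which the tool goes at most 41.7 mm and 7.16 degrees, less where a joint would pass 70% of its speed; a pose out of reach is approached as far as the arm can. A call with a number of a shift or a turn outside -1 to 1 is refused whole. A call with a gripper value outside its range is refused whole. OPENING is the gripper's target within -1 to 1 (shut at 1, half-way at 0, fully open at -1), set as the call begins (- or left out, the last holds). The fingers move at their own pace and stop on an object; the grip force is fixed at half the most. Time passes only in rows, so rows that repeat a pose let the fingers close. It gives the time, the measured TCP pose, the force, the opening and the grip force at its end, in the units of the state.
- monitor.observe(): the state, without advancing time (a new reading comes with each control period).
- cams.capture(name): name is "scene" or "top"; returns a dict with "img" (420x560x3 uint8, red, green, blue), "z_map" (420x560 float32, m along the optical axis (not along the pixel's ray), 0 where there is no reading), "vfov" (degrees; the focal length in pixels is half the picture's height over the tangent of half this angle, whatever the lens; pixels are square), "cx", "cy" (the principal point, pixels), "dist_coeffs" ([k1, k2, p1, p2, k3] as OpenCV has them; the pictures are not rectified), "origin" and "orientation" of the camera in the world. Camera axes: x right, y up, looking along -z (the intrinsics and any distortion apply to the point x, -y, -z); pixel columns grow to the right and rows downward; lengths in m; the calibration is good to about 2 mm. A picture is of the moment at which its call begins.
- arm.sign_off(): hands the job in; it is judged then, once.
The state is a dict: "t": time; "qpos": joint angles; "dq": joint speeds; "tau": joint torques, N m; "position": TCP position; "eef_rot": TCP orientation; "ft_force": force on the tool from outside, world axes, zero at the start; "torque": the same for the moment, N m; "gripper_width": opening from 0.0 (shut) to 1.0 (fully open); "grip_force": force on a finger pad.
Only numpy, scipy, OpenCV 4.12 (cv2) and the standard library are available. Lean on these libraries where they do the work, as an engineer would, in place of code of your own. Each camera call takes 0.05 s, during which the arm holds its last target. There are 200 camera calls.

## Working session

There is one attempt and no reset: what is moved stays moved. The work goes in short steps, Python scripts to look and compute and a shell command to move; the robot and the scene stay as the last step left them, time stands still between calls to the robot, and variables do not carry over. Pictures are saved under pics/ and viewed, at most 10 in all, crops included, and the job is handed in when it is done.

```bash
ls; mkdir -p pics
cat > h.py <<'E'
import numpy as np, cv2
from rig import monitor,cams,arm
from scipy.spatial.transform import Rotation as R
def q(o): o=np.array(o); return R.from_quat([o[1],o[2],o[3],o[0]])
def K(d):
    f=210/np.tan(np.radians(d["vfov"])/2); return np.array([[f,0,d["cx"]],[0,f,d["cy"]],[0,0,1.]])
def rays(d,uv):
    p=cv2.undistortPoints(np.array(uv,float).reshape(-1,1,2),K(d),np.array(d["dist_coeffs"],float)).reshape(-1,2)
    return q(d["orientation"]).apply(np.c_[p[:,0],-p[:,1],-np.ones(len(p))])
def plane(d,uv,z):
    r=rays(d,uv);o=np.array(d["origin"]);return o+r*((z-o[2])/r[:,2])[:,None]
def cloud(d):
    v,u=np.mgrid[0:420,0:560]; r=rays(d,np.c_[u.ravel(),v.ravel()])
    return (np.array(d["origin"])+r*d["z_map"].reshape(-1,1)).reshape(420,560,3)
E
python3 - <<'E'
from h import *
import pickle
for n in("top","scene"):
    d=cams.capture(n);pickle.dump(d,open(n+".pkl","wb"))
    cv2.imwrite(f"pics/{n}0.png",cv2.resize(d["img"][:,:,::-1],(784,588),interpolation=cv2.INTER_CUBIC))
    print(n,d["origin"],d["orientation"],d["vfov"],d["dist_coeffs"])
print(monitor.observe())
E
```

```text
pics
top [ 0.32510712 -0.02111859  1.30842854] [-0.69885333 -0.04505771  0.05783246  0.71149788] 50.8630330461277 [-0.03617288  0.          0.          0.          0.        ]
scene [0.96479917 0.55653797 1.26121102] [0.30877513 0.08326991 0.26808612 0.90876503] 47.2495042884024 [0.00528277 0.         0.         0.         0.        ]
{'t': 0.1, 'qpos': array([ 1.15390761e+00,  3.59449730e-01,  1.51133927e+00,  1.92553913e-05,
        1.27251254e+00, -1.15122556e-01]), 'dq': array([ 0.00135214, -0.00126052, -0.00194737, -0.00058319, -0.00070728,
        0.00010932]), 'tau': array([ 8.47135161e-04, -5.16359210e+01, -2.71407133e+01,  6.75667101e-02,
        2.76253663e-02, -3.13178850e-05]), 'position': array([0.17820618, 0.57257834, 0.40387769]), 'eef_rot': array([-2.33492163e-04,  1.50313991e-01,  9.88637939e-01, -8.21972218e-04]), 'ft_force': array([-0.23292998,  0.23426904,  0.75634745]), 'torque': array([ 0.0240594 ,  0.03318913, -0.0004939 ]), 'grip_force': 0.0, 'gripper_width': 1.0016798099768116}
```

View pics/top0.png

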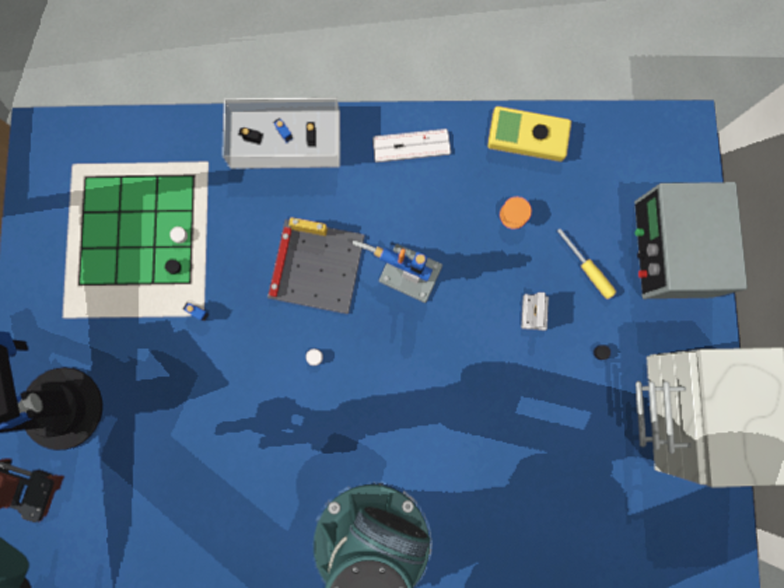

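View pics/scene0.png

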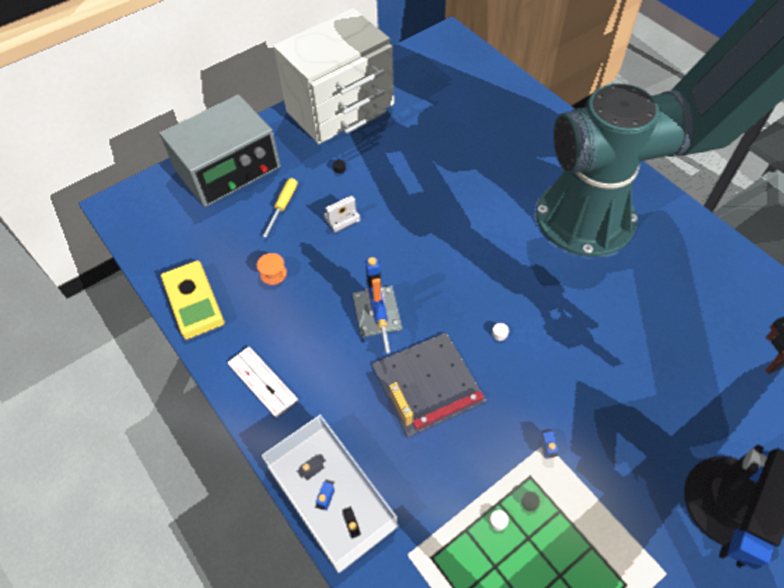

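The top view shows the fixture at about (320,265), with its corner upper left at (290,228). The gun is at (405,262) with its nozzle pointing left, the bracket at (535,311) and the spool at (515,212). I'll take enlarged crops of both views next.

Run:
```python
from h import *
import pickle
d=pickle.load(open("top.pkl","rb"))
c=d["img"][145:240,185:320,::-1]; cv2.imwrite("pics/c1.png",cv2.resize(c,None,fx=5.9,fy=5.9,interpolation=cv2.INTER_CUBIC))
for n in("top","scene"):
    d=pickle.load(open(n+".pkl","rb"));P=cloud(d);I=cv2.cvtColor(d["img"],cv2.COLOR_RGB2HSV)
    x,y,z=P[...,0],P[...,1],P[...,2]
    print(n,"bench z",np.median(z[(abs(x-.35)<.05)&(abs(y)<.1)]))
    if n=="top": s=np.s_[195:250,360:405]
    else: s=np.s_[130:170,225:262]
    p=P[s].reshape(-1,3); 
    for lo,hi in((.01,.025),(.05,.07)):
        m=(p[:,2]>lo)&(p[:,2]<hi)
        if m.sum()>4: print("bracket",lo,m.sum(),np.median(p[m,2]),p[m].mean(0),cv2.minAreaRect((p[m,:2]*1000).astype(np.float32)))
    h,sat,v=[I[...,i] for i in range(3)]
    on=(x>.3)&(x<.8)&(y>-.3)&(y<.35)
    for nm,m in(("red",((h<6)|(h>174))&(sat>170)&(v>90)&(z>.012)&(z<.035)&on),("yel",(h>18)&(h<32)&(sat>150)&(z>.03)&(z<.07)&on),("plate",(sat<80)&(z>.003)&(z<.013)&on&(v<130)),("orange",(h>4)&(h<18)&(sat>150)&(z>.08)&on),("blue",(h>100)&(h<125)&(z>.06)&(z<.2)&(sat>100)&on),("stubtop",(z>.165)&(z<.195)&on),("griptop",(z>.17)&(z<.179)&on)):
        m=m.astype(np.uint8);k,l,st,ce=cv2.connectedComponentsWithStats(m)
        if k<2: print(nm,"none");continue
        j=1+st[1:,4].argmax();g=P[l==j]
        print(nm,len(g),g.mean(0).round(4),"z",g[:,2].min().round(4),g[:,2].max().round(4),cv2.minAreaRect((g[:,:2]*1000).astype(np.float32)))
```

```text
top bench z 0.001856265888545483
bracket 0.01 241 0.018487795813871166 [ 0.46167071 -0.34810828  0.01831406] ((475.23699951171875, -350.963623046875), (108.16661071777344, 69.1753921508789), 13.723389625549316)
bracket 0.05 138 0.05947078698487873 [ 0.46237241 -0.35335622  0.05932179] ((462.3416748046875, -354.4493713378906), (15.149553298950195, 68.87220001220703), 83.32736206054688)
red 138 [0.5789 0.1821 0.0212] z 0.0121 0.0291 ((578.5751342773438, 182.7361602783203), (12.929974555969238, 92.91633605957031), 77.44703674316406)
yel 102 [0.6465 0.1207 0.0489] z 0.0305 0.0601 ((648.8309326171875, 121.83506774902344), (73.27015686035156, 12.956940650939941), 78.99516296386719)
plate 2633 [0.5623 0.0987 0.0081] z 0.003 0.013 ((570.6257934570312, 101.24604034423828), (161.9308319091797, 177.5935516357422), 77.406494140625)
orange 21 [ 0.5611 -0.0692  0.1521] z 0.1131 0.168 ((562.512939453125, -69.5403823852539), (5.567009449005127, 13.586737632751465), 66.4980697631836)
blue 324 [ 0.5542 -0.0801  0.103 ] z 0.0718 0.1777 ((558.1296997070312, -79.9825210571289), (105.79956817626953, 26.49
[... 1012 characters left out ...]
5, 110.41288757324219), (176.13595581054688, 174.91709899902344), 78.1020278930664)
orange 83 [ 0.5668 -0.0683  0.1339] z 0.0921 0.1696 ((561.6776733398438, -79.10106658935547), (37.800846099853516, 17.34279441833496), 53.071617126464844)
blue 254 [ 0.5683 -0.0718  0.1153] z 0.0727 0.1774 ((563.2124633789062, -77.48712158203125), (107.69148254394531, 26.816274642944336), 64.42568969726562)
stubtop 79 [ 0.554  -0.0975  0.1753] z 0.1655 0.1857 ((552.382568359375, -99.3799057006836), (24.418563842773438, 25.302452087402344), 55.881385803222656)
griptop 43 [ 0.5536 -0.0969  0.1744] z 0.1705 0.178 ((552.2672729492188, -99.332763671875), (24.367334365844727, 25.05868148803711), 55.881385803222656)
```

View pics/c1.png

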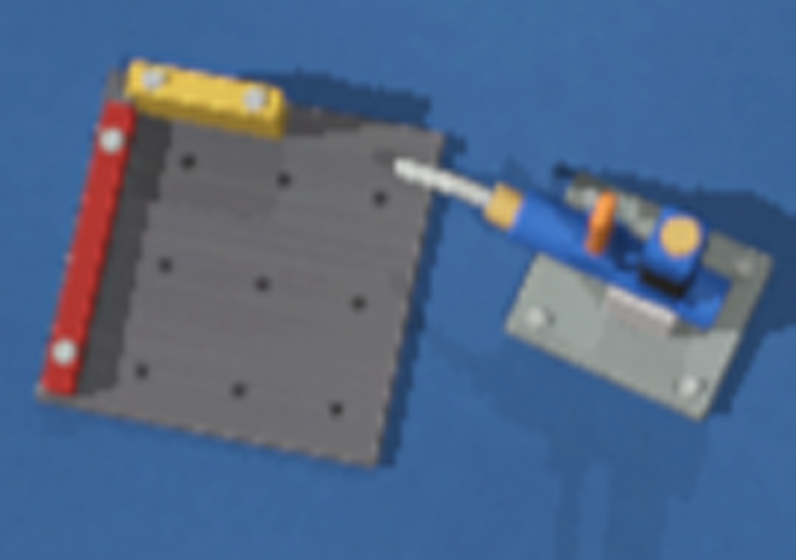

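```bash
cat >> h.py <<'E'
def go(g,ydeg):
    """g: grasp point target (world); ydeg: world heading of tool y (mod 180). Prints row numbers."""
    s=monitor.observe(); r=q(s["eef_rot"]); p=np.array(s["position"])
    b=[]
    for a in(ydeg,ydeg+180):
        a=np.radians(a);Y=np.array([np.cos(a),np.sin(a),0]);Z=np.array([0,0,-1.]);T=R.from_matrix(np.c_[np.cross(Y,Z),Y,Z]);b.append((r.inv()*T).as_rotvec())
    w=min(b,key=np.linalg.norm)
    d=r.inv().apply(np.array(g)+[0,0,.163]-p)
    print("t",s["t"],"grasp",(p+r.apply([0,0,.163])).round(4),"shift/.3",(d/.3).round(4),"turn/pi",(w/np.pi).round(4),"mm",(d*1000).round(1))
E
python3 - <<'E'
from h import *
import pickle
for n in("top","scene"):
    d=pickle.load(open(n+".pkl","rb"));P=cloud(d);I=cv2.cvtColor(d["img"],cv2.COLOR_RGB2HSV)
    h,sat,v=[I[...,i] for i in range(3)];x,y,z=[P[...,i] for i in range(3)]
    on=(x>.45)&(x<.75)&(y>0)&(y<.25)
    for nm,m in(("red",((h<8)|(h>172))&(sat>110)&(z>.018)&(z<.026)&on),("yel",(h>15)&(h<35)&(sat>100)&(z>.049)&(z<.06)&on)):
        g=P[m];print(n,nm,len(g),g.mean(0).round(4),cv2.minAreaRect((g[:,:2]*1000).astype(np.float32)))
d=pickle.load(open("top.pkl","rb"))
uv=np.array([[135,105],[75,392]])/5.9+[185,145]
print("red inner",plane(d,uv,.022))
go([.554,-.091,.241],64)
E
```

```text
top red 187 [0.5801 0.1835 0.0219] ((579.626220703125, 183.61325073242188), (15.360433578491211, 147.4082794189453), 77.64032745361328)
top yel 102 [0.6495 0.1225 0.054 ] ((650.1618041992188, 122.66706848144531), (74.97100067138672, 15.147544860839844), 76.76412963867188)
scene red 214 [0.583  0.1857 0.0217] ((583.3837280273438, 185.268310546875), (16.37212371826172, 148.2767791748047), 78.46967315673828)
scene yel 113 [0.6551 0.1247 0.0536] ((654.1041259765625, 124.49795532226562), (75.7254638671875, 16.083911895751953), 78.42988586425781)
red inner [[0.64992606 0.15947446 0.022     ]
 [0.50390872 0.18866978 0.022     ]]
t 0.1 grasp [0.1781 0.5723 0.2409] shift/.3 [-1.8535 -1.7397  0.0021] turn/pi [-0.0005 -0.      0.0484] mm [-556.  -521.9    0.6]
```

```bash
python3 -m inch '[-0.5,-0.47,0,0,0,0,-0.5,-0.47,0,0,0,0,-0.5,-0.47,0,0,0,0,-0.5,-0.47,0,0,0,0,-0.5,-0.47,0,0,0,0]' -1; python3 -m inch '[-0.5,-0.47,0,0,0,0,-0.5,-0.47,0,0,0,0,-0.5,-0.47,0,0,0,0,-0.5,-0.47,0,0,0,0,-0.5,-0.47,0,0,0,0]'; python3 -m inch '[-0.5,-0.47,0,0,0,0,-0.5,-0.47,0,0,0,0,-0.5,-0.47,0,0,0,0,-0.5,-0.47,0,0,0,0,-0.5,-0.47,0,0,0,0]'; python3 -c "
from h import *
go([.554,-.091,.241],64)"
```

```text
t: 0.52
position: [0.2799, 0.3917, 0.4043]
eef_rot: [-0.0, 0.15, 0.989, -0.0]
ft_force: [0.5, 0.3, 0.3]
gripper_width: 0.999
grip_force: 0.0
t: 0.93
position: [0.3813, 0.2124, 0.4046]
eef_rot: [-0.0, 0.15, 0.989, -0.0]
ft_force: [0.9, 0.2, 0.0]
gripper_width: 1.0
grip_force: 0.0
t: 1.35
position: [0.4828, 0.0329, 0.4045]
eef_rot: [-0.0, 0.151, 0.989, -0.0]
ft_force: [-0.1, -0.2, -0.2]
gripper_width: 1.001
grip_force: 0.0
t 1.35 grasp [0.4828 0.0329 0.2415] shift/.3 [-0.3496 -0.3237  0.0018] turn/pi [-0.0001 -0.      0.0482] mm [-104.9  -97.1    0.5]
```

```bash
python3 -m inch '[-0.35,-0.324,0,0,0,0.048,-0.35,-0.324,0,0,0,0.048,-0.35,-0.324,0,0,0,0.048,-0.35,-0.324,0,0,0,0.048,-0.35,-0.324,0,0,0,0.048]' -1;  python3 - <<'E'
from h import *
go([.5535,-.093,.145],64)
for n in("top","scene"):
    d=cams.capture(n);s=np.s_[120:250,190:330] if n=="top" else np.s_[130:250,210:350]
    cv2.imwrite(f"pics/{n}1.png",cv2.resize(d["img"][s][:,:,::-1],None,fx=2.8,fy=2.8,interpolation=cv2.INTER_CUBIC))
a,b=[cv2.imread(f"pics/{n}1.png") for n in("top","scene")]
h=min(len(a),len(b));cv2.imwrite("pics/both1.png",np.hstack([a[:h],b[:h]]))
E
```

```text
t: 1.77
position: [0.5555, -0.0923, 0.4042]
eef_rot: [0.001, 0.226, 0.974, -0.001]
ft_force: [1.0, -0.0, -0.5]
gripper_width: 1.006
grip_force: 0.0
t 1.7667 grasp [ 0.5557 -0.0925  0.2412] shift/.3 [ 0.0054 -0.0049  0.3208] turn/pi [-0.0002  0.0005 -0.0008] mm [ 1.6 -1.5 96.2]
```

View pics/both1.png

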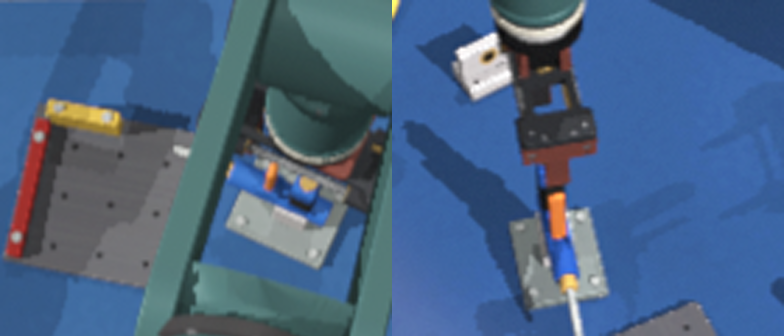

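The gripper sits over the gun's axis in both views, at about (300,165) and (555,150). I'll descend and watch the force.

```bash
python3 -m inch '[0.005,-0.005,0.06,0,0,0,0.005,-0.005,0.12,0,0,0,0.005,-0.005,0.18,0,0,0,0.005,-0.005,0.22,0,0,0,0.005,-0.005,0.22,0,0,0]' -1;python3 -m inch '[0,0,0.03,0,0,0,0,0,0.06,0,0,0,0,0,0.09,0,0,0,0,0,0.1,0,0,0,0,0,0.1,0,0,0]' -1;  python3 - <<'E'
from h import *
go([.552,-.096,.145],64)
print(monitor.observe()["torque"])
E
```

```text
t: 2.28
position: [0.5493, -0.0871, 0.3362]
eef_rot: [-0.003, 0.223, 0.975, 0.0]
ft_force: [-0.2, 0.4, -0.4]
gripper_width: 1.0
grip_force: 0.0
t: 2.7
position: [0.5512, -0.0893, 0.3078]
eef_rot: [-0.001, 0.224, 0.975, 0.0]
ft_force: [0.1, 0.8, 0.0]
gripper_width: 0.998
grip_force: 0.0
t 2.7 grasp [ 0.551  -0.0892  0.1448] shift/.3 [-0.0121 -0.019  -0.0007] turn/pi [-0.0001 -0.0005  0.0004] mm [-3.6 -5.7 -0.2]
[-0.07275802 -0.03073208 -0.01540634]
```

```bash
python3 -m inch '[-0.012,-0.019,0,0,0,0,-0.012,-0.019,0,0,0,0,-0.012,-0.019,0,0,0,0]' 0.3;python3 -m inch '[0,0,0,0,0,0,0,0,0,0,0,0,0,0,0,0,0,0,0,0,0,0,0,0]' 0.3;  python3 - <<'E'
from h import *
go([.552,-.096,.145],64)
s=monitor.observe();print(s["gripper_width"]*88,s["grip_force"],s["ft_force"])
E
```

```text
t: 2.95
position: [0.5528, -0.0968, 0.3091]
eef_rot: [0.001, 0.225, 0.974, -0.0]
ft_force: [0.1, -0.5, 0.4]
gripper_width: 0.813
grip_force: 0.0
t: 3.28
position: [0.5535, -0.0949, 0.309]
eef_rot: [0.001, 0.225, 0.974, 0.002]
ft_force: [7.0, 10.0, -5.8]
gripper_width: 0.511
grip_force: 5.0
t 3.2833 grasp [ 0.5541 -0.0943  0.146 ] shift/.3 [ 0.0028 -0.0056  0.0035] turn/pi [ 0.0014  0.0006 -0.0001] mm [ 0.8 -1.7  1. ]
44.94655623918072 5.030339173972607 [ 6.98405924 10.04404667 -5.83658558]
```

```bash
python3 -m inch '[0,0,0,0,0,0,0,0,0,0,0,0,0,0,0,0,0,0,0,0,0,0,0,0]' 1;  python3 - <<'E'
from h import *
go([.552,-.096,.145],64)
s=monitor.observe();print(s["gripper_width"]*88,s["grip_force"],s["ft_force"])
d=cams.capture("scene");s=np.s_[150:250,220:350]
cv2.imwrite("pics/sq.png",cv2.resize(d["img"][s][:,:,::-1],None,fx=6,fy=6,interpolation=cv2.INTER_CUBIC))
E
```

```text
t: 3.62
position: [0.5538, -0.0942, 0.309]
eef_rot: [0.002, 0.225, 0.974, 0.003]
ft_force: [7.2, 11.9, -3.4]
gripper_width: 0.461
grip_force: 28.4
t 3.6167 grasp [ 0.5545 -0.0935  0.146 ] shift/.3 [ 0.0027 -0.008   0.0032] turn/pi [ 0.0019  0.0006 -0.    ] mm [ 0.8 -2.4  1. ]
40.60236056835798 28.426168598234653 [ 7.18410521 11.86355988 -3.40920414]
```

View pics/sq.png

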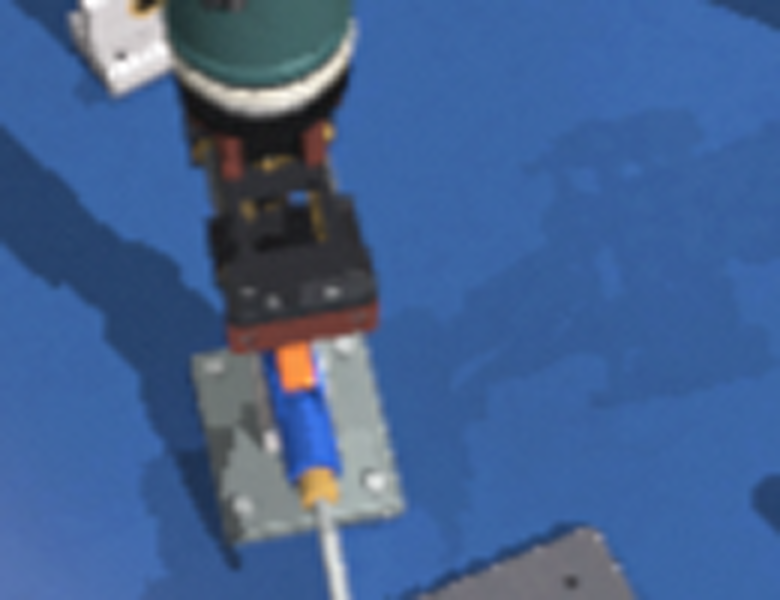

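The picture shows the front finger closed on the orange trigger at (295,355). The opening of 40.6 mm at 28 N fits the trigger at its stop with the pad touching at its lower edge. I'll hold it and then release.

```bash
python3 -m inch '[0,0,0,0,0,0,0,0,0,0,0,0,0,0,0,0,0,0,0,0,0,0,0,0]' 1; python3 -m inch '[0,0,0,0,0,0,0,0.02,0,0,0,0,0,0.02,0,0,0,0,0,0.02,0,0,0,0,0,0.02,0,0,0,0]' -1;python3 -m inch '[0,0,0,0,0,0,0,0,0,0,0,0,0,0,0,0,0,0,0,0,0,0,0,0,0,0,0,0,0,0]' -1;  python3 - <<'E'
from h import *
go([.554,-.091,.261],64)
E
```

```text
t: 4.0
position: [0.5538, -0.0942, 0.309]
eef_rot: [0.002, 0.225, 0.974, 0.003]
ft_force: [6.6, 11.3, -3.7]
gripper_width: 0.459
grip_force: 28.4
t: 4.42
position: [0.5548, -0.091, 0.3087]
eef_rot: [-0.0, 0.224, 0.975, -0.0]
ft_force: [-0.6, -0.3, -0.6]
gripper_width: 0.807
grip_force: 0.0
t: 4.83
position: [0.5549, -0.0909, 0.3087]
eef_rot: [-0.0, 0.224, 0.974, -0.0]
ft_force: [-0.1, -0.6, 0.2]
gripper_width: 0.997
grip_force: 0.0
t 4.8333 grasp [ 0.5549 -0.0909  0.1457] shift/.3 [ 0.0027 -0.0016 -0.3845] turn/pi [-0.     -0.      0.0003] mm [   0.8   -0.5 -115.3]
```

```bash
python3 -m inch '[0,0,-0.12,0,0,0,0,0,-0.24,0,0,0,0,0,-0.33,0,0,0,0,0,-0.33,0,0,0]' -1;  python3 - <<'E'
from h import *
import pickle
d=cams.capture("scene");P=cloud(d)
s=P[165:235,225:300].reshape(-1,3)
go([.466,-.352,.2],82.6)
E
```

```text
t: 5.17
position: [0.5569, -0.0913, 0.4136]
eef_rot: [0.005, 0.224, 0.974, -0.0]
ft_force: [0.1, 0.4, 0.1]
gripper_width: 0.998
grip_force: 0.0
t 5.2167 grasp [ 0.5572 -0.0915  0.248 ] shift/.3 [-0.1091 -0.9136  0.1597] turn/pi [-0.      0.0022 -0.103 ] mm [ -32.7 -274.1   47.9]
```

```bash
python3 -m inch '[-0.109,-0.914,0,0,0,-0.103,-0.109,-0.914,0,0,0,-0.103,-0.109,-0.914,0,0,0,-0.103,-0.109,-0.914,0,0,0,-0.103,-0.109,-0.914,0,0,0,-0.103]' -1;  python3 - <<'E'
from h import *
go([.466,-.352,.1],82.6)
E
```

```text
t: 5.63
position: [0.4878, -0.2821, 0.4062]
eef_rot: [-0.001, 0.064, 0.998, 0.001]
ft_force: [0.4, 0.1, 0.1]
gripper_width: 1.002
grip_force: 0.0
t 5.6333 grasp [ 0.4875 -0.2819  0.2432] shift/.3 [ 0.0415 -0.2408  0.4773] turn/pi [ 0.0003 -0.0006  0.0004] mm [ 12.4 -72.2 143.2]
```

```bash
python3 -m inch '[0.042,-0.241,0,0,0,0,0.042,-0.241,0.1,0,0,0,0.042,-0.241,0.22,0,0,0,0.042,-0.241,0.34,0,0,0,0.042,-0.241,0.44,0,0,0]' -1;python3 -m inch '[0,0,0,0,0,0,0,0,0,0,0,0]' -1;  python3 - <<'E'
from h import *
go([.466,-.352,.043],82.6)
d=cams.capture("scene");s=np.s_[105:205,190:320]
cv2.imwrite("pics/br.png",cv2.resize(d["img"][s][:,:,::-1],None,fx=6,fy=6,interpolation=cv2.INTER_CUBIC))
E
```

```text
t: 6.05
position: [0.4657, -0.3511, 0.2722]
eef_rot: [-0.001, 0.065, 0.998, 0.001]
ft_force: [-0.3, 0.1, -0.7]
gripper_width: 0.999
grip_force: 0.0
t: 6.22
position: [0.4663, -0.3502, 0.2735]
eef_rot: [-0.002, 0.065, 0.998, 0.002]
ft_force: [1.0, 0.1, 0.1]
gripper_width: 1.0
grip_force: 0.0
t 6.2167 grasp [ 0.4655 -0.3496  0.1105] shift/.3 [-0.001  -0.0068  0.2249] turn/pi [ 0.0011 -0.0016 -0.    ] mm [-0.3 -2.  67.5]
```

View pics/br.png

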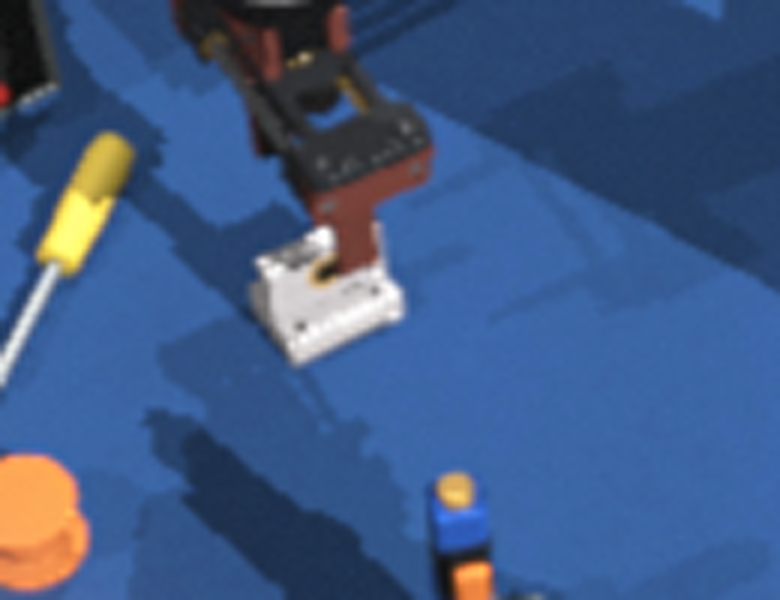

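The fingers straddle the web at (330,250), with the bush at (322,270), and the trigger has sprung back at (470,580). I'll descend and grip.

```bash
python3 -m inch '[0,-0.007,0.07,0,0,0,0,-0.007,0.14,0,0,0,0,-0.007,0.19,0,0,0,0,-0.007,0.22,0,0,0,0,-0.007,0.22,0,0,0]' -1;python3 -m inch '[0,0,0,0,0,0,0,0,0,0,0,0,0,0,0,0,0,0,0,0,0,0,0,0,0,0,0,0,0,0]' 1;python3 -m inch '[0,0,0,0,0,0,0,0,0,0,0,0,0,0,0,0,0,0,0,0,0,0,0,0,0,0,0,0,0,0]' 1;  python3 - <<'E'
from h import *
go([.466,-.352,.25],82.6)
E
```

```text
t: 6.68
position: [0.4674, -0.3531, 0.2099]
eef_rot: [0.0, 0.064, 0.998, -0.0]
ft_force: [0.3, -0.1, 0.6]
gripper_width: 1.0
grip_force: 0.0
t: 7.1
position: [0.4672, -0.3533, 0.2105]
eef_rot: [0.0, 0.064, 0.998, -0.0]
ft_force: [-0.4, 0.8, -0.1]
gripper_width: 0.656
grip_force: 0.0
t: 7.52
position: [0.467, -0.3532, 0.2096]
eef_rot: [-0.0, 0.064, 0.998, 0.0]
ft_force: [0.3, 0.2, -0.0]
gripper_width: 0.284
grip_force: 0.0
t 7.5167 grasp [ 0.467  -0.3531  0.0466] shift/.3 [ 0.0039  0.0034 -0.678 ] turn/pi [ 0.     -0.0001  0.    ] mm [   1.2    1.  -203.4]
```

```bash
python3 -m inch '[0,0,0,0,0,0,0,0,0,0,0,0,0,0,0,0,0,0,0,0,0,0,0,0,0,0,0,0,0,0]' 1; python3 -m inch '[0,0,-0.12,0,0,0,0,0,-0.25,0,0,0,0,0,-0.38,0,0,0,0,0,-0.51,0,0,0,0,0,-0.64,0,0,0]' 1; python3 -m inch '[0,0,-0.04,0,0,0,0,0,-0.04,0,0,0]' 1
python3 - <<'E'
from h import *
c=np.array([.653,.162]);a=np.radians(-12);fx=np.array([np.cos(a),np.sin(a)]);fy=np.array([-fx[1],fx[0]])
t=c-.050*fx-.040*fy;print(t)
go([*t,.25],78)
d=cams.capture("top");P=cloud(d);z=P[...,2]
d=cams.capture("scene")
cv2.imwrite("pics/lift.png",cv2.resize(d["img"][80:200,190:330][:,:,::-1],None,fx=5,fy=5))
E
```

```text
t: 7.93
position: [0.467, -0.3532, 0.2096]
eef_rot: [-0.0, 0.064, 0.998, -0.0]
ft_force: [-0.6, -0.7, -1.5]
gripper_width: 0.157
grip_force: 30.0
t: 8.35
position: [0.4665, -0.3526, 0.403]
eef_rot: [-0.001, 0.064, 0.998, 0.001]
ft_force: [0.7, -0.8, -3.2]
gripper_width: 0.158
grip_force: 30.0
t: 8.52
position: [0.4679, -0.3538, 0.4179]
eef_rot: [0.003, 0.064, 0.998, -0.002]
ft_force: [0.3, 0.2, -4.2]
gripper_width: 0.159
grip_force: 30.0
[0.59577615 0.13326968]
t 8.5167 grasp [ 0.4688 -0.3546  0.2549] shift/.3 [-0.2142  1.6648  0.0101] turn/pi [-0.0014  0.002   0.0256] mm [-64.2 499.5   3. ]
```

View pics/lift.png

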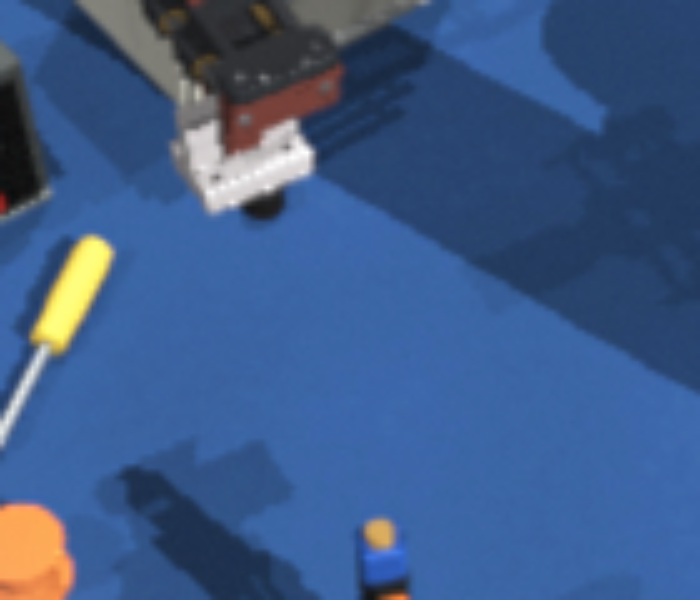

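The bracket is lifted level in the fingers at (245,165). I'll carry it over the gun; its underside is at about 0.208 m.

```bash
python3 -m inch '[-0.09,0.67,0,0,0,0,-0.09,0.67,0,0,0,0,-0.09,0.67,0,0,0,0,-0.09,0.67,0,0,0,0,-0.09,0.67,0,0,0,0]' 1; python3 -m inch '[-0.085,0.67,0,0,0,0,-0.085,0.67,0,0,0,0,-0.085,0.67,0,0,0,0,-0.085,0.67,0,0,0,0,-0.085,0.67,0,0,0,0]' 1
python3 - <<'E'
from h import *
go([.5958,.1333,.25],78)
E
```

```text
t: 9.03
position: [0.5188, -0.1546, 0.4105]
eef_rot: [-0.003, 0.065, 0.998, 0.001]
ft_force: [0.3, 0.4, -2.5]
gripper_width: 0.158
grip_force: 30.0
t: 9.45
position: [0.57, 0.0415, 0.4105]
eef_rot: [-0.003, 0.064, 0.998, 0.0]
ft_force: [0.5, -0.6, -3.4]
gripper_width: 0.158
grip_force: 30.0
t 9.45 grasp [0.5691 0.0416 0.2475] shift/.3 [-0.0461  0.3146 -0.0087] turn/pi [-0.0001 -0.0018  0.0258] mm [-13.8  94.4  -2.6]
```

```bash
python3 -m inch '[-0.046,0.315,0,0,0,0.026,-0.046,0.315,0,0,0,0.026,-0.046,0.315,0,0,0,0.026,-0.046,0.315,0,0,0,0.026]' 1; python3 -m inch '[0,0,0.12,0,0,0,0,0,0.24,0,0,0,0,0,0.36,0,0,0,0,0,0.48,0,0,0,0,0,0.48,0,0,0]' 1
python3 - <<'E'
from h import *
go([.5958,.1333,.067],78)
for n in("top","scene"):
    d=cams.capture(n);s=np.s_[120:240,170:310] if n=="top" else np.s_[190:310,240:380]
    cv2.imwrite(f"pics/{n}2.png",cv2.resize(d["img"][s][:,:,::-1],None,fx=2.8,fy=2.8,interpolation=cv2.INTER_CUBIC))
cv2.imwrite("pics/both2.png",np.hstack([cv2.imread(f"pics/{n}2.png") for n in("top","scene")]))
E
```

```text
t: 9.78
position: [0.5964, 0.134, 0.4104]
eef_rot: [-0.002, 0.103, 0.995, 0.0]
ft_force: [0.5, -0.1, -3.5]
gripper_width: 0.157
grip_force: 30.0
t: 10.2
position: [0.5919, 0.1288, 0.2611]
eef_rot: [-0.008, 0.105, 0.994, -0.002]
ft_force: [-2.3, 0.2, -4.7]
gripper_width: 0.157
grip_force: 30.0
t 10.2 grasp [0.5892 0.1284 0.0981] shift/.3 [-0.011   0.018   0.1035] turn/pi [-0.0019 -0.005  -0.0006] mm [-3.3  5.4 31. ]
```

View pics/both2.png

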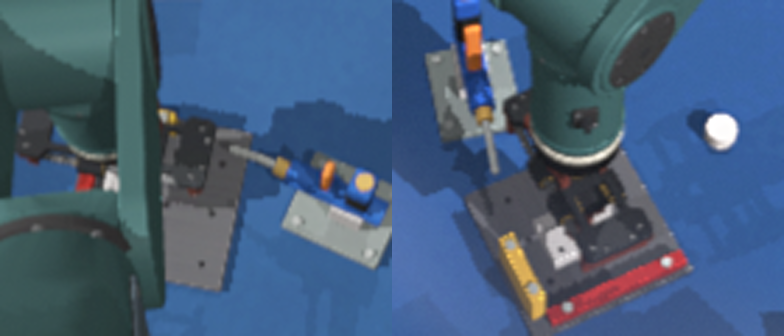

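In the scene half, the bracket at (560,245) is over the plate inside the corner, clear of the yellow stop at (520,275) and the red fence at (615,285). I'll lower it on.

```bash
python3 -m inch '[-0.005,0.01,0.04,0,-0.003,0,-0.005,0.01,0.08,0,-0.003,0,-0.005,0.01,0.1,0,-0.003,0,-0.005,0.01,0.1,0,-0.003,0,-0.005,0.01,0.1,0,-0.003,0]' 1; python3 -m inch '[0,0,0,0,0,0,0,0,0,0,0,0,0,0,0,0,0,0]' 1
python3 - <<'E'
from h import *
go([.5958,.1333,.0546],78)
E
```

```text
t: 10.72
position: [0.5988, 0.1331, 0.2402]
eef_rot: [0.005, 0.105, 0.994, -0.001]
ft_force: [-0.7, 0.6, -3.0]
gripper_width: 0.158
grip_force: 30.0
t: 10.97
position: [0.599, 0.1333, 0.2403]
eef_rot: [0.005, 0.105, 0.994, -0.0]
ft_force: [0.2, 0.2, -3.1]
gripper_width: 0.158
grip_force: 30.0
t 10.9667 grasp [0.6006 0.133  0.0773] shift/.3 [ 0.0112 -0.0023  0.0756] turn/pi [ 0.0001  0.0033 -0.0004] mm [ 3.3 -0.7 22.7]
```

```bash
python3 -m inch '[0.01,0,0.02,0,0.003,0,0.01,0,0.04,0,0.003,0,0.01,0,0.06,0,0.003,0,0.01,0,0.06,0,0.003,0,0.01,0,0.06,0,0.003,0]' 1; python3 -m inch '[0,0,0.005,0,0,0,0,0,0.01,0,0,0,0,0,0.015,0,0,0,0,0,0.015,0,0,0,0,0,0.015,0,0,0]' 1
python3 - <<'E'
from h import *
go([.5958,.1333,.0546],78)
E
```

```text
t: 11.38
position: [0.5956, 0.1339, 0.2208]
eef_rot: [-0.001, 0.105, 0.994, -0.0]
ft_force: [-0.0, -0.5, -3.7]
gripper_width: 0.152
grip_force: 30.0
t: 11.8
position: [0.5962, 0.1339, 0.2176]
eef_rot: [0.0, 0.105, 0.994, 0.0]
ft_force: [-0.3, -0.3, 1.2]
gripper_width: 0.156
grip_force: 30.0
t 11.8 grasp [0.5963 0.1339 0.0546] shift/.3 [ 0.0008 -0.0023  0.    ] turn/pi [ 0.      0.0002 -0.0004] mm [ 0.2 -0.7  0. ]
```

```bash
cat >> h.py <<'E'
def rep():
    s=monitor.observe();r=q(s["eef_rot"]);p=np.array(s["position"])+r.apply([0,0,.163])
    F=R.from_euler("z",-12,degrees=True).inv()
    print("t",s["t"],"fix mm",(F.apply(p-[.653,.162,.0466])*1000).round(1),"F",F.apply(s["ft_force"]).round(1),"tq",F.apply(s["torque"]).round(2),"tilt/yaw",np.degrees((R.from_euler("z",-12,degrees=True)*R.from_matrix([[-1,0,0],[0,1,0],[0,0,-1.]])).inv().__mul__(r).as_rotvec()).round(2))
E
python3 -m inch '[0,0.015,0,0,0,0,0,0.03,0,0,0,0,0,0.04,0,0,0,0,0,0.04,0,0,0,0]' 1; python3 -c "
from h import *
rep()"; python3 -m inch '[-0.015,0,0,0,0,0,-0.03,0,0,0,0,0,-0.04,0,0,0,0,0,-0.04,0,0,0,0,0]' 1; python3 -c "
from h import *
rep()"
```

```text
t: 12.13
position: [0.599, 0.1464, 0.2176]
eef_rot: [0.001, 0.105, 0.994, 0.0]
ft_force: [-0.4, 0.7, 4.7]
gripper_width: 0.156
grip_force: 30.0
t 12.1333 fix mm [-49.4 -26.4   8. ] F [-0.5  0.6  4.7] tq [-0.05  0.2   0.  ] tilt/yaw [-0.03 -0.07  0.04]
t: 12.47
position: [0.6105, 0.1436, 0.2176]
eef_rot: [0.0, 0.105, 0.994, 0.0]
ft_force: [-1.5, 0.8, 6.4]
gripper_width: 0.16
grip_force: 30.0
t 12.4667 fix mm [-37.8 -26.8   8. ] F [-1.6  0.5  6.4] tq [-0.11  0.25 -0.03] tilt/yaw [-0.04  0.    0.08]
```

```bash
python3 -m inch '[0,0.004,0,0,0,0,0,0.008,0,0,0,0,0,0.008,0,0,0,0]' 1; python3 -c "
from h import *
rep()"; python3 -m inch '[-0.004,0,0,0,0,0,-0.008,0,0,0,0,0,-0.008,0,0,0,0,0]' 1; python3 -c "
from h import *
rep()"
```

```text
t: 12.72
position: [0.611, 0.1455, 0.2176]
eef_rot: [0.0, 0.105, 0.994, -0.0]
ft_force: [-0.7, -2.5, 5.4]
gripper_width: 0.159
grip_force: 30.0
t 12.7167 fix mm [-37.6 -25.    8. ] F [-0.1 -2.6  5.4] tq [-0.4   0.21  0.02] tilt/yaw [ 0.02 -0.04  0.05]
t: 12.97
position: [0.6123, 0.1453, 0.2176]
eef_rot: [-0.001, 0.105, 0.994, -0.0]
ft_force: [-5.9, -1.1, 9.7]
gripper_width: 0.163
grip_force: 30.0
t 12.9667 fix mm [-36.7 -24.9   8. ] F [-5.5 -2.3  9.7] tq [-0.29  0.68 -0.06] tilt/yaw [0.01 0.13 0.07]
```

```bash
python3 -m inch '[0,0.005,-0.002,0,0,0,0,0.005,-0.002,0,0,0,0,0.005,-0.002,0,0,0]' 1; python3 -c "
from h import *
rep()"; python3 -m inch '[-0.005,0.003,-0.002,0,0,0,-0.005,0.003,-0.002,0,0,0,-0.005,0.003,-0.002,0,0,0]' 1; python3 -c "
from h import *
rep()"
```

```text
t: 13.22
position: [0.6124, 0.1458, 0.2177]
eef_rot: [-0.001, 0.105, 0.994, -0.001]
ft_force: [-4.4, -4.7, 6.4]
gripper_width: 0.159
grip_force: 30.0
t 13.2167 fix mm [-36.7 -24.7   8.1] F [-3.4 -5.5  6.4] tq [-1.05  0.37 -0.09] tilt/yaw [0.14 0.14 0.04]
t: 13.47
position: [0.6131, 0.1459, 0.2177]
eef_rot: [-0.003, 0.105, 0.994, -0.002]
ft_force: [-7.5, -7.1, 5.6]
gripper_width: 0.157
grip_force: 30.0
t 13.4667 fix mm [-36.6 -24.7   8.1] F [-5.9 -8.5  5.6] tq [-1.44  0.7  -0.09] tilt/yaw [0.22 0.3  0.04]
```

```bash
python3 -m inch '[-0.007,0.003,0,0,0,0,-0.007,0.003,0,0,0,0,-0.007,0.003,0,0,0,0,-0.007,0.003,0,0,0,0]' 1; python3 -c "
from h import *
rep()"; python3 -m inch '[0,0,0,0,0,0,0,0,0,0,0,0,0,0,0,0,0,0,0,0,0,0,0,0,0,0,0,0,0,0]' 1
python3 - <<'E'
from h import *
rep()
d=cams.capture("scene");s=np.s_[210:300,260:380]
cv2.imwrite("pics/fin.png",cv2.resize(d["img"][s][:,:,::-1],None,fx=6,fy=6,interpolation=cv2.INTER_CUBIC))
E
```

```text
t: 13.8
position: [0.6141, 0.146, 0.2178]
eef_rot: [-0.004, 0.105, 0.994, -0.002]
ft_force: [-10.3, -8.4, 11.2]
gripper_width: 0.156
grip_force: 30.0
t 13.8 fix mm [-36.1 -24.6   8.2] F [ -8.3 -10.4  11.2] tq [-1.84  1.34 -0.05] tilt/yaw [0.31 0.47 0.03]
t: 14.22
position: [0.6141, 0.146, 0.2178]
eef_rot: [-0.004, 0.105, 0.994, -0.002]
ft_force: [-9.7, -8.2, 12.2]
gripper_width: 0.158
grip_force: 30.0
t 14.2167 fix mm [-36.1 -24.6   8.3] F [ -7.8 -10.1  12.2] tq [-1.84  1.35 -0.03] tilt/yaw [0.31 0.46 0.03]
```

View pics/fin.png

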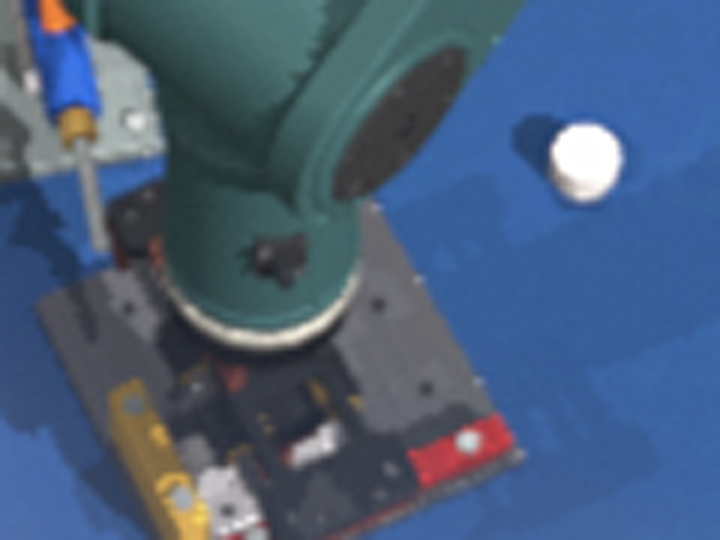

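The bracket sits against the yellow stop at (225,500). Friction could be carrying part of the 8 N in x, so I'll ease the downward load and press harder into both fences.

```bash
python3 -m inch '[-0.006,0.003,-0.004,0,0,0,-0.006,0.003,-0.004,0,0,0,-0.012,0.004,-0.006,0,0,0,-0.012,0.004,-0.006,0,0,0]' 1; python3 -c "
from h import *
rep()"; python3 -m inch '[0,0,0,0,0,0,0,0,0,0,0,0,0,0,0,0,0,0,0,0,0,0,0,0,0,0,0,0,0,0]' 1; python3 -c "
from h import *
rep()"
```

```text
t: 14.6
position: [0.6172, 0.1458, 0.2181]
eef_rot: [-0.006, 0.105, 0.994, -0.003]
ft_force: [-9.7, -10.3, 2.8]
gripper_width: 0.16
grip_force: 30.0
t 14.6 fix mm [-33.4 -24.4   8.5] F [ -7.4 -12.1   2.8] tq [-2.32  1.12 -0.11] tilt/yaw [0.42 0.61 0.02]
t: 15.02
position: [0.6172, 0.1458, 0.2181]
eef_rot: [-0.006, 0.105, 0.994, -0.003]
ft_force: [-8.7, -10.5, 2.6]
gripper_width: 0.16
grip_force: 30.0
t 15.0167 fix mm [-33.4 -24.5   8.5] F [ -6.3 -12.1   2.6] tq [-2.3   1.02 -0.09] tilt/yaw [0.42 0.59 0.02]
```

```bash
python3 -m inch '[-0.005,0,0,0,0,0,-0.005,0,0,0,0,0,-0.005,0,0,0,0,0]' 1; python3 -c "
from h import *
rep()"; python3 -m inch '[-0.005,0,0,0,0,0,-0.005,0,0,0,0,0,-0.005,0,0,0,0,0]' 1; python3 -c "
from h import *
rep()"
```

```text
t: 15.27
position: [0.6176, 0.1457, 0.2181]
eef_rot: [-0.007, 0.105, 0.994, -0.003]
ft_force: [-13.0, -8.7, 5.9]
gripper_width: 0.16
grip_force: 30.0
t 15.2667 fix mm [-33.3 -24.5   8.5] F [-10.9 -11.2   5.9] tq [-2.22  1.49 -0.17] tilt/yaw [0.43 0.74 0.03]
t: 15.52
position: [0.6181, 0.1457, 0.218]
eef_rot: [-0.008, 0.105, 0.994, -0.003]
ft_force: [-16.3, -8.0, 8.5]
gripper_width: 0.155
grip_force: 30.0
t 15.5167 fix mm [-33.2 -24.5   8.5] F [-14.3 -11.3   8.5] tq [-2.09  1.93 -0.09] tilt/yaw [0.44 0.88 0.02]
```

```bash
python3 -m inch '[0,0.002,-0.002,0,0,0,0,0.002,-0.002,0,0,0,0,0.002,-0.002,0,0,0,0,0.002,-0.002,0,0,0,0,0.002,-0.002,0,0,0]' 1
python3 - <<'E'
from h import *
rep()
d=cams.capture("scene");s=np.s_[260:310,270:330]
cv2.imwrite("pics/fin2.png",cv2.resize(d["img"][s][:,:,::-1],None,fx=11,fy=11,interpolation=cv2.INTER_CUBIC))
E
```

```text
t: 15.93
position: [0.6182, 0.1459, 0.2181]
eef_rot: [-0.008, 0.105, 0.994, -0.003]
ft_force: [-15.2, -10.1, 5.1]
gripper_width: 0.156
grip_force: 30.0
t 15.9333 fix mm [-33.2 -24.4   8.5] F [-12.7 -13.1   5.1] tq [-2.34  1.73 -0.11] tilt/yaw [0.49 0.89 0.01]
```

View pics/fin2.png

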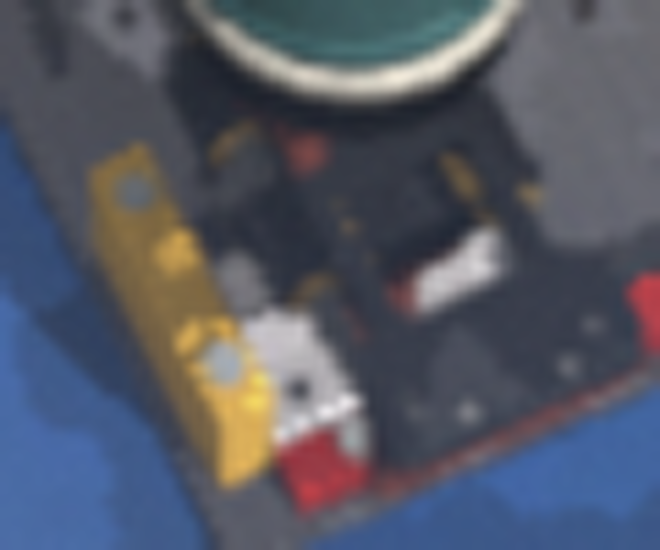

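The bracket's end meets the yellow stop at (255,380) and its side meets the red fence at (315,430). The forces are steady at about 13 N on each axis, so I'm handing in.

```bash
python3 -c "
from h import *
print(arm.sign_off())"
```

```text
the job is handed in; nothing more can be done
None
```

The job is handed in: I squeezed the trigger fully, held it and let it spring back. The bracket is gripped and pressed into the corner with about 13 N measured at the wrist along each fence direction (friction included); no verdict came back.

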